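Unclamp a polishing ring plate and hold it up level for inspection

ROBOT

A 6-joint arm with a two-finger parallel gripper is mounted at the origin on a cart in front of the work surface, level with it; the furniture and walls round the work are solid. World frame = base frame: x ahead of the robot, y to its left, z up, the work surface at z = 0. Lengths are in m, angles in rad, forces in N, time in s.
With the tool pointing down it reaches from about 0.225 to 0.875 m from the base axis. Payload 3.4 kg.
Tool frame: the origin (TCP) lies midway between the tips of the shut fingers; the grasp point (between the pads) lies 19 mm behind it (manip.pinch_z is the distance from the TCP to the grasp point, in m); z points along the fingers, y is the line along which they close (so a half turn about z gives the same grasp; the last joint's range is limited). The gripper opens to 85 mm and grips with 20 to 120 N. Pads are 22 mm wide; open, the fingers measure 114 mm over their backs; the gripper's body (76 mm by 85 mm) begins 54 mm behind the grasp point. The pads swing forward as they close: fully open they stand 13 mm farther back than shut.
Start: joints at [0.984, 0.276, 1.505, -0, 1.361, -0.121], TCP at [0.258, 0.514, 0.231] pointing down, gripper open.
Joint ranges: [-2.89, 2.89], [-0.75, 2.08], [0.22, 2.7], [-1.18, 4.32], [0.11, 2.71], [-2.7, 2.7]. Speed limits (rad/s): [2.57, 2.57, 3.14, 3.14, 3.14, 3.14].

INTERFACE

Orientations are given as a unit quaternion [w, x, y, z].
In Python, from rig import manip gives the robot as it stands.
- The arm moves only by the tool carry_out, never from a script. Its arguments are lists of equal length, an entry for each row: "delta_pos": the shift along the tool's x, y, z scaled (see below), a list of three; "turn": the turn, a rotation vector about the tool's x, y, z scaled (see below), a list of three; "claw": the closure, from -1 (fully open) to 1 (shut). A call has 1 to 12 rows; each row is the pose to reach, as a shift and turn from the pose commanded when the call began, along the tool's axes at that moment; what a row does not reach only later rows make up. The controller multiplies each number of a shift by 400 mm and each number of a turn by 30 degrees. A row lasts 1/10 s, in which the tool goes at most 50 mm and 8.59 degrees, less where a joint would pass 70% of its speed; a pose out of reach is approached as far as the arm can. A call with a number of a shift or a turn outside -1 to 1 is refused whole. A call with a gripper value outside its range is refused whole. The fingers move at their own pace and stop on an object; "force" is the grip in N (left out, the last holds). Time passes only in rows, so rows that repeat a pose let the fingers close. It gives the time, the measured TCP pose, the force, the opening and the grip force at its end, in the units of the state.
- manip.get_state(): the state, without advancing time (a new reading comes with each control period).
- manip.get_image(name): name is "side" or "top"; returns a dict with "image" (480x640x3 uint8, red, green, blue), "z_map" (480x640 float32, m along the optical axis (not along the pixel's ray), 0 where there is no reading), "fx", "fy", "cx", "cy" (pixels), "world_to_cam" (4x4, takes a point from world to camera coordinates). Camera axes: x right, y down, z forward; pixel columns grow to the right and rows downward; lengths in m; the calibration is good to about 2 mm. A picture is of the moment at which its call begins.
- manip.sign_off(): hands the job in; it is judged then, once.
Trained networks look in the newest picture that a camera, given by its name, has taken for a name from the list of things; names that differ only in an ending like _2 or _b are one class to them, and where a whole thing is asked for, a point or a joint stands for the part that bears it (a point fixed in the world has none). Each returns a list of dicts, best first, with "score" (0 to 1); they miss things now and then, are a little off and sometimes report something else, mostly with a low value. They report only what shows in the picture. A call takes as long as a camera call.
- manip.spot_in(camera, query): "point" ([x, y, z] in m, in world coordinates, good to about 4 mm: the middle of the surface that is visible of it).
- manip.place_of(camera, query): "point" ([x, y, z] in m, in world coordinates, good to about 4 mm: a listed point, or the origin of a listed thing).
The state is a dict: "clock": time; "qpos": joint angles; "qd": joint speeds; "effort": joint torques, N m; "position": TCP position; "ee_rot": TCP orientation; "contact_force": force on the tool from outside, world axes, zero at the start; "moment": the same for the moment, N m; "width": finger opening in m; "gripper_force": force on a finger pad.
Only numpy, scipy, OpenCV 4.12 (cv2) and the standard library are available. Lean on these libraries where they do the work, as an engineer would, in place of code of your own. Each camera call takes 0.05 s, during which the arm holds its last target. There are 200 camera calls.

TASK

The ring plate in the aluminium stand is to be looked at from below: flip the stand's cam lever all the way over, away from the plate, so that the tongue draws back off the rim, then take the plate by its centre knob and lift it straight up about 10 cm out of the stand. Finish while still holding it there in the gripper, over the stand, level and still: do not put it down or let go. Leave the other things on the bench where they are.

Things in the scene. Friction and masses are not known exactly. Their poses are not given: they have to be found in the camera images.
- stand: fixed aluminium parking stand for one ring plate: a round foot 176 mm across and 10 mm thick with three seats (tops 34 mm above the bench) and four locating pins (to 40 mm above the bench) that leave the plate's rim about 1.5 mm of play. Origin: centre of the foot's underside, on the bench. z up; its -y points from the plate's centre towards the cam clamp, which stands on an arm of the foot that reaches 174 mm from the centre (56 mm wide)
- lever_pivot (a point): pivot of the cam lever, between two steel cheeks (34 mm wide over both, tops 60 mm above the bench): 135 mm from the stand's centre towards the stand's -y and 52 mm above the bench; the pivot's axis is the stand's x
- lever_tip (a point): free end of the cam lever, on its centre line, 74.5 mm from the pivot: a steel rod 10 mm thick with a black round grip 17 mm thick over its outer 49 mm
- clamp_lever (a joint): angle of the cam lever, rad: 0 = leaning 0.85 rad from upright towards the plate (clamped), 0.85 = upright, 1.70 = end stop, leaning 0.85 rad away from the plate (free). It stays where it is left; friction about 0.1 N m (some 2 to 4 N of push on the grip). It starts between 0 and 0.12
- clamp_tongue (a joint): travel of the clamp's sliding steel tongue (18 mm wide, 44.5 to 57 mm above the bench), m: 0 = its nose lies 10 mm in over the plate's rim and keeps the plate down, 0.022 = fully withdrawn, 12 mm outside the rim. Driven by the lever alone, in proportion to its angle
- ring_plate: the plate to lift: black disc with a ring of small ports, 148 mm across, 9 mm thick, with a plain round aluminium knob on its centre, 25 mm across, which rises 19.5 mm above the disc (from 9 to 28.5 mm above the underside). Mass about 0.28 kg, give or take a quarter. Origin: centre of the underside, 34 mm above the bench while it is seated; z up through the knob. Lifting it makes its z grow
- spare_plate: bystander: a like ring plate with a small silvery knob, 148 mm across, 24 mm high, lying on the bench to the left of the stand; origin at the centre of its underside. Leave it alone
- loupe: bystander: black standing loupe, 40 mm across, 40 mm high, on the bench beside the clamp; origin at the centre of its underside
- weight: bystander: brass knob weight, 36 mm across, 46 mm high, on the bench beside the stand; origin at the centre of its underside
- dropper: bystander: brown dropper bottle with a white teat, 30 mm across, 92 mm high, on the bench beside the stand; origin at the centre of its underside

How it is judged:
On the way, in this order (a step that is already met when the one before it is completed fails the run):
1. the cam lever is flipped over and the tongue drawn back, the plate still in its seat (value of joint clamp_lever above 1.45 rad and value of joint clamp_tongue above 0.017 m and height (world z) of ring_plate below 0.04 m), for 0.2 s.
2. the plate is lifted clear of the stand by the gripper, level (height (world z) of ring_plate above 0.094 m and angle between ring_plate's own z axis and vertical below 0.12 rad and contact force between the fingers and ring_plate above 1 N), for 0.2 s.
At the end, for the whole second after the job is handed in: Lever past 1.4 rad; plate held by the fingers alone, untouched by the stand, underside 94 to 184 mm above the bench (6 to 15 cm above its seat), within 5 cm of the stand's centre sideways, within 0.12 rad of level, under 20 mm/s and 0.15 rad/s; nothing else moved over 30 mm (all of step 2 and height (world z) of ring_plate below 0.184 m and horizontal distance between ring_plate and stand below 0.05 m and linear speed of ring_plate below 0.02 m/s and angular speed of ring_plate below 0.15 rad/s and contact force between ring_plate and stand below 0.1 N and value of joint clamp_lever above 1.4 rad); the arm keeps its last pose, push and grip.
It fails at once if the ring plate is tipped more than 0.35 rad (20 degrees) (angle between ring_plate's own z axis and vertical above 0.35 rad).
It fails at once if another thing on the bench is moved by more than 30 mm (distance of any of spare_plate, loupe, weight, dropper from where it was at the start of the episode above 0.03 m).
It also fails if it takes over 48 s, if anything falls off the work surface, if the arm or the gripper's body presses on something with over 40 N, if the wrist force passes 120 N, or if a joint passes its speed limit or range.

## Working session

There is one attempt and no reset: what is moved stays moved. The work goes in short steps, Python scripts to look and compute and a tool call to move; the robot and the scene stay as the last step left them, time stands still between calls to the robot, and variables do not carry over. Pictures are saved under pics/ and viewed, at most 10 in all, crops included, and the job is handed in when it is done.

Besides the shell and the picture viewer there is one more tool, called after "Emit:" as a command line: name --argument value ..., lists and objects as JSON in quotes. carry_out: Moves the arm, as the interface text tells. Shifts and turns lie within -1 to 1; 1 stands for 400 mm of shift or 30 degrees of turn. Its arguments: {"type":"object","properties":{"delta_pos":{"type":"array","items":{"type":"array","items":{"type":"number","minimum":-1,"maximum":1}}},"turn":{"type":"array","items":{"type":"array","items":{"type":"number","minimum":-1,"maximum":1}}},"claw":{"type":"array","items":{"type":"number"}},"force":{"type":"number"}},"required":["delta_pos","turn","claw"]}

```bash
ls; mkdir -p pics
python3 - <<'E'
from rig import manip
import cv2,numpy as np
ims=[]
for c in("side","top"):
    d=manip.get_image(c); ims.append(d["image"]); 
    W=np.linalg.inv(d["world_to_cam"]); print(c,W[:3,3].round(3),W[:3,2].round(2),d["fx"])
    cv2.imwrite(f"pics/{c}0.png",d["image"][:,:,::-1])
    for q in["stand","ring_plate","lever_pivot","lever_tip","spare_plate","loupe","weight","dropper"]:
        for f in(manip.place_of,manip.spot_in):
            try:r=f(c,q)
            except Exception as e:print(q,e);continue
            print(c,f.__name__,q,[(np.round(x["point"],3).tolist(),round(x["score"],2)) for x in r[:2]])
s=manip.get_state();print(s["clock"],s["position"],s["ee_rot"])
E
```

```text
pics
side [ 0.179 -0.579  0.669] [ 0.42  0.73 -0.53] 622.8664770925105
side call stand [([0.639, -0.012, 0.002], 0.58)]
side call stand [([0.53, 0.023, 0.01], 0.6)]
side call ring_plate [([0.543, 0.12, 0.032], 0.7)]
side call ring_plate [([0.529, 0.117, 0.035], 0.79), ([0.542, 0.035, 0.052], 0.17)]
side call lever_pivot [([0.545, -0.009, 0.049], 0.93)]
side call lever_pivot [([0.53, 0.027, 0.005], 0.96)]
side call lever_tip [([0.549, 0.036, 0.105], 0.78)]
side call lever_tip [([0.547, 0.006, 0.082], 0.69)]
side call spare_plate [([0.533, 0.436, -0.003], 0.77)]
side call spare_plate [([0.526, 0.425, 0.006], 0.79), ([0.542, 0.04, 0.055], 0.3)]
side call loupe [([0.636, -0.01, 0.003], 0.7)]
side call loupe [([0.631, -0.02, 0.031], 0.63)]
side call weight [([0.494, 0.24, 0.001], 0.68), ([0.55, 0.04, 0.107], 0.19)]
side call weight [([0.489, 0.229, 0.027], 0.79)]
side call dropper [([0.619, 0.227, 0.003], 0.74), ([0.495, 0.239, 0.002], 0.19)]
side call dropper [([0.527, 0.113, 0.036], 0.72), ([0.614, 0.218, 0.039], 0.61)]
top [0.602 0.202 0.927] [ 0.03 -0.01 -1.  ] 468.554714165572
top ca
[... 313 characters left out ...]
tip [([0.543, 0.04, 0.112], 0.69)]
top call lever_tip [([0.545, 0.007, 0.083], 0.7)]
top call spare_plate [([0.535, 0.442, -0.004], 0.95)]
top call spare_plate [([0.53, 0.437, 0.005], 0.63)]
top call loupe [([0.638, -0.01, -0.001], 0.72), ([0.544, 0.039, 0.111], 0.7)]
top call loupe [([0.637, -0.007, 0.034], 0.58), ([0.541, 0.121, 0.042], 0.57)]
top call weight [([0.496, 0.24, -0.002], 0.53)]
top call weight [([0.498, 0.239, 0.028], 0.69), ([0.619, 0.226, 0.05], 0.59)]
top call dropper [([0.62, 0.228, 0.003], 0.46)]
top call dropper [([0.623, 0.225, 0.05], 0.73), ([0.547, 0.043, 0.05], 0.65)]
1.7 [0.25829152 0.51374304 0.23133555] [3.34921392e-05 2.30799963e-01 9.73001220e-01 3.63823979e-05]
```

View pictures.

View pics/side0.png

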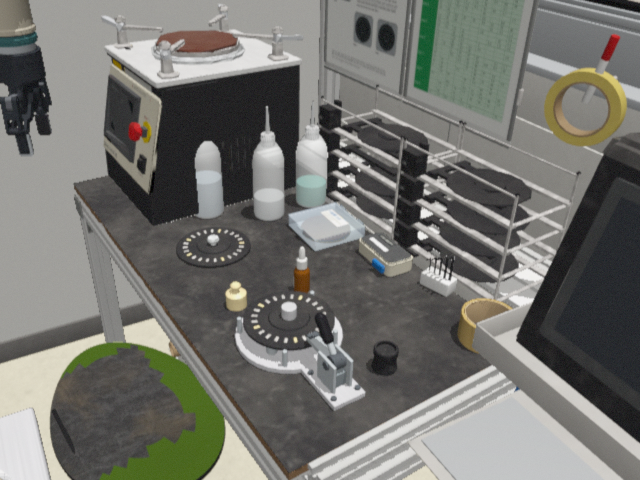

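View pics/top0.png

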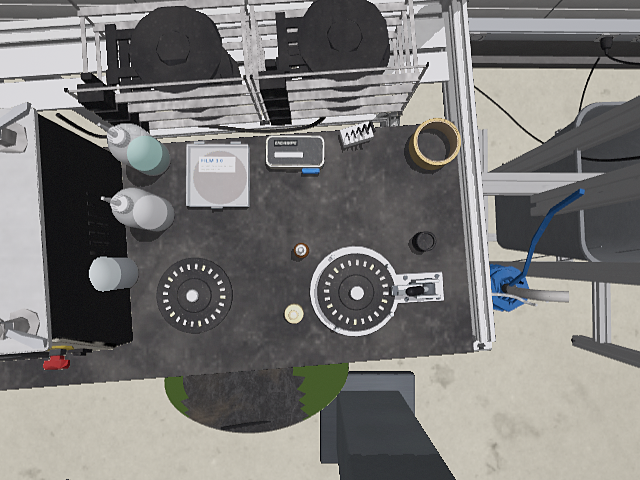

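The side view shows the stand at (290,330), the lever grip at (325,325) leaning towards the plate, and the loupe at (385,357). The top view shows the knob at (357,293) with the clamp to its right at (420,288), in line with the stand's -y (about world -y). The networks' points agree with this: plate (0.541, 0.122), pivot (0.546, -0.012), so 134 mm between them. I'm moving in now, with the fingers shut and tool x turned to world y.

Emit:
carry_out --delta_pos '[[-0.56, -0.32, 0], [-0.56, -0.32, 0], [-0.56, -0.32, 0], [-0.56, -0.32, 0], [-0.56, -0.32, 0], [-0.56, -0.32, 0], [-0.56, -0.32, 0], [-0.56, -0.32, 0]]' --turn '[[0, 0, 1], [0, 0, 1], [0, 0, 1], [0, 0, 1], [0, 0, 1], [0, 0, 1], [0, 0, 1], [0, 0, 1]]' --claw '[1, 1, 1, 1, 1, 1, 1, 1]'

```text
clock: 2.5
position: [0.4005, 0.2995, 0.2314]
ee_rot: [-0.0, 0.475, 0.88, 0.0]
contact_force: [-0.2, 0.8, -0.3]
width: 0.0
gripper_force: 0.0
```

```bash
cat > h.py <<'E'
from rig import manip
import numpy as np
from scipy.spatial.transform import Rotation as R
def rot(s): q=s["ee_rot"]; return R.from_quat([q[1],q[2],q[3],q[0]])
def plan(target, yaw=None):
    """shift/turn units to bring TCP to target with tool down, tool x at world yaw (deg)"""
    s=manip.get_state(); r=rot(s)
    print("t",round(s["clock"],2),"pos",s["position"].round(4) if hasattr(s["position"],"round") else s["position"],"F",np.round(s["contact_force"],1),"w",round(s["width"],4),"gf",s["gripper_force"])
    print("shift",(r.inv().apply(np.array(target)-s["position"])/.4).round(3))
    if yaw is not None:
        c,n=np.cos(np.radians(yaw)),np.sin(np.radians(yaw))
        g=R.from_matrix(np.array([[c,n,0],[n,-c,0],[0,0,-1]]))
        print("turn",((r.inv()*g).as_rotvec(degrees=True)/30).round(3))
E
python3 -c "
from h import *
plan([.545,.088,.2],92.4)"
```

```text
t 2.5 pos [0.4005 0.2995 0.2314] F [-0.2  0.8 -0.3] w 0.0 gf 0.0
shift [-0.64   0.012  0.078]
turn [-0.    -0.002  1.03 ]
```

Emit:
carry_out --delta_pos '[[-0.64, 0.012, 0.08], [-0.64, 0.012, 0.08], [-0.64, 0.012, 0.08], [-0.64, 0.012, 0.08], [-0.64, 0.012, 0.08], [-0.64, 0.012, 0.08], [-0.64, 0.012, 0.08], [-0.64, 0.012, 0.08]]' --turn '[[0, 0, 1], [0, 0, 1], [0, 0, 1], [0, 0, 1], [0, 0, 1], [0, 0, 1], [0, 0, 1], [0, 0, 1]]' --claw '[1, 1, 1, 1, 1, 1, 1, 1]'

```text
clock: 3.3
position: [0.5447, 0.0895, 0.1992]
ee_rot: [-0.001, 0.686, 0.728, 0.0]
contact_force: [-1.1, 0.5, -0.0]
width: -0.0003
gripper_force: 0.0
```

```bash
python3 -c "
from h import *
plan([.545,.088,.082],92.4)
import cv2
for c in ('side','top'):
    d=manip.get_image(c);cv2.imwrite('pics/%s1.png'%c,cv2.resize(d['image'][200:400,200:460,::-1],None,fx=2.5,fy=2.5))
    for q in('lever_tip','lever_pivot'): print(c,q,[(np.round(x['point'],3),round(x['score'],2)) for x in manip.place_of(c,q)[:2]])
"
```

```text
t 3.3 pos [0.5447 0.0895 0.1992] F [-1.1  0.5 -0. ] w -0.0003 gf 0.0
shift [-0.004  0.001  0.293]
turn [-0.002 -0.003  0.034]
side lever_tip [(array([0.548, 0.039, 0.109]), 0.73)]
side lever_pivot [(array([ 0.546, -0.006,  0.053]), 0.93)]
top lever_tip []
top lever_pivot [(array([ 0.548, -0.01 ,  0.047]), 0.63)]
```

View pics/side1.png

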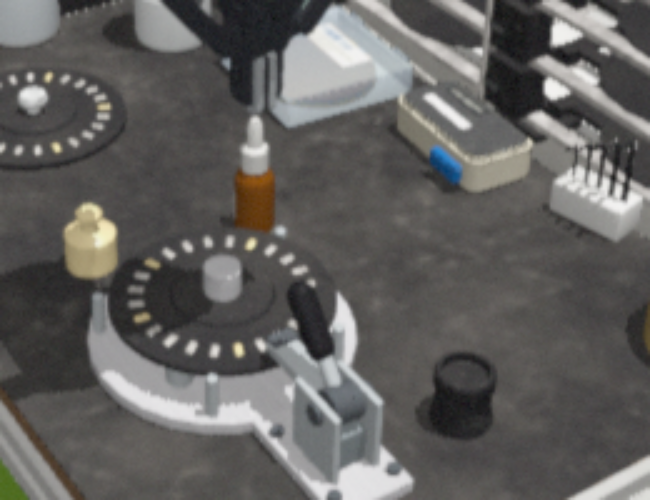

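The fingers are clear above the plate and the lever grip still leans over the rim, at crop (310,310). I'll go down and push towards -y.

Emit:
carry_out --delta_pos '[[0, 0.003, 0.12], [0, 0.003, 0.2], [0, 0.003, 0.29], [0, 0.003, 0.293], [0, 0.004, 0.293], [-0.03, 0.004, 0.293], [-0.06, 0.004, 0.293], [-0.09, 0.004, 0.293], [-0.115, 0.004, 0.293], [-0.14, 0.004, 0.293], [-0.165, 0.004, 0.293], [-0.165, 0.004, 0.293]]' --turn '[[0, 0, 0], [0, 0, 0], [0, 0, 0], [0, 0, 0], [0, 0, 0], [0, 0, 0], [0, 0, 0], [0, 0, 0], [0, 0, 0], [0, 0, 0], [0, 0, 0], [0, 0, 0]]' --claw '[1, 1, 1, 1, 1, 1, 1, 1, 1, 1, 1, 1]'

```text
clock: 4.8
position: [0.5514, 0.0198, 0.0828]
ee_rot: [0.001, 0.687, 0.727, 0.0]
contact_force: [-0.1, -0.1, 0.6]
width: 0.0001
gripper_force: 0.0
```

```bash
python3 -c "
from h import *
plan([.547,-.018,.082],92.4)
for q in('lever_tip','ring_plate'): print(q,[(np.round(x['point'],3),round(x['score'],2)) for x in manip.place_of('side',q)[:2]]) if not manip.get_image('side') is None else 0
"
```

```text
t 4.8 pos [0.5514 0.0198 0.0828] F [-0.1 -0.1  0.6] w 0.0001 gf 0.0
shift [-0.094 -0.016  0.002]
turn [0.003 0.002 0.027]
lever_tip [(array([0.55 , 0.004, 0.127]), 0.65)]
ring_plate [(array([0.543, 0.125, 0.034]), 0.97)]
```

Emit:
carry_out --delta_pos '[[-0.02, -0.01, 0], [-0.04, -0.01, 0], [-0.06, -0.01, 0], [-0.075, -0.01, 0], [-0.09, -0.01, 0], [-0.09, -0.01, 0]]' --turn '[[0, 0, 0], [0, 0, 0], [0, 0, 0], [0, 0, 0], [0, 0, 0], [0, 0, 0]]' --claw '[1, 1, 1, 1, 1, 1]'

```text
clock: 5.6
position: [0.5489, -0.0156, 0.0818]
ee_rot: [0.0, 0.687, 0.727, -0.0]
contact_force: [-0.4, 1.3, -0.6]
width: 0.0003
gripper_force: 0.2
```

```bash
python3 -c "
from h import *
import cv2
d=manip.get_image('side');cv2.imwrite('pics/side2.png',cv2.resize(d['image'][200:420,200:460,::-1],None,fx=2.5,fy=2.5))
for q in('lever_tip','lever_pivot','ring_plate'): print(q,[(np.round(x['point'],3),round(x['score'],2)) for x in manip.place_of('side',q)[:2]])
plan([.547,-.030,.082],92.4)
"
```

```text
lever_tip [(array([ 0.552, -0.056,  0.112]), 0.98)]
lever_pivot [(array([ 0.544, -0.009,  0.051]), 0.81), (array([ 0.619,  0.227, -0.003]), 0.4)]
ring_plate [(array([0.543, 0.12 , 0.028]), 0.77)]
t 5.8 pos [ 0.5493 -0.015   0.0821] F [-0.1  0.3 -0.4] w 0.0002 gf 0.0
shift [-0.037 -0.008  0.   ]
turn [0.001 0.002 0.031]
```

View pics/side2.png

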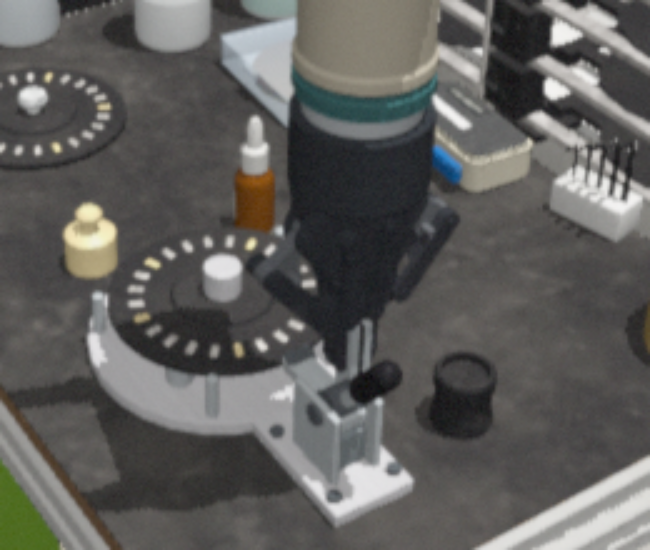

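The lever now leans away from the plate (grip at crop (378,382)), at an estimated 1.5 rad. I'll nudge it on until the end stop resists.

Emit:
carry_out --delta_pos '[[-0.01, -0.005, 0], [-0.02, -0.005, 0], [-0.02, -0.005, 0]]' --turn '[[0, 0, 0], [0, 0, 0], [0, 0, 0]]' --claw '[1, 1, 1]'

```text
clock: 6.1
position: [0.5474, -0.0228, 0.0821]
ee_rot: [-0.0, 0.686, 0.727, -0.0]
contact_force: [-0.2, 1.7, 0.2]
width: -0.0006
gripper_force: 0.7
```

Emit:
carry_out --delta_pos '[[-0.006, 0, 0], [-0.012, 0, 0], [-0.012, 0, 0]]' --turn '[[0, 0, 0], [0, 0, 0], [0, 0, 0]]' --claw '[1, 1, 1]'

```text
clock: 6.4
position: [0.5474, -0.0256, 0.082]
ee_rot: [-0.002, 0.687, 0.727, 0.001]
contact_force: [-0.4, 7.3, 0.9]
width: -0.0001
gripper_force: 2.9
```

The push has risen to 7 N, so the lever is at its end stop. I'll back off, rise and open over the plate.

Emit:
carry_out --delta_pos '[[0.03, 0, 0], [0.08, 0, -0.05], [0.12, 0, -0.15], [0.2, 0, -0.22], [0.3, 0, -0.22], [0.365, -0.015, -0.22], [0.365, -0.015, -0.22], [0.365, -0.015, -0.22]]' --turn '[[0, 0, 0], [0, 0, 0], [0, 0, 0], [0, 0, 0], [0, 0, 0], [0, 0, 0], [0, 0, 0], [0, 0, 0]]' --claw '[1, 1, 1, 0, -1, -1, -1, -1]'

```text
clock: 7.2
position: [0.5332, 0.1181, 0.1701]
ee_rot: [0.001, 0.686, 0.728, -0.0]
contact_force: [-0.5, -0.1, 0.2]
width: 0.0722
gripper_force: 0.0
```

```bash
python3 -c "
from h import *
import cv2
for c in ('side','top'):
    d=manip.get_image(c)
    cv2.imwrite('pics/%s3.png'%c,cv2.resize(d['image'][200:420,200:460,::-1],None,fx=2.5,fy=2.5))
    for q in('lever_tip','lever_pivot','ring_plate'): print(c,q,[(np.round(x['point'],3),round(x['score'],2)) for x in manip.place_of(c,q)[:2]])
    # knob centre: project expected knob top from candidates and compare bright blob
    T=d['world_to_cam']; hsv=cv2.cvtColor(d['image'],cv2.COLOR_RGB2HSV)
    p=T@np.array([.542,.122,.053,1]); u=p[0]/p[2]*d['fx']+d['cx']; v=p[1]/p[2]*d['fy']+d['cy']
    m=((hsv[...,2]>140)&(hsv[...,1]<40)).astype(np.uint8)
    n,l,st,ce=cv2.connectedComponentsWithStats(m)
    print('expect',round(u,1),round(v,1),[(ce[i].round(1),st[i,2:]) for i in range(1,n) if np.hypot(*(ce[i]-[u,v]))<12 and st[i,4]>30])
    i=l[int(round(v)),int(round(u))]
    z=d['z_map'];vv,uu=np.nonzero((l==i)&(z>0)) if i else ([],[])
    if i:
        Z=z[vv,uu];P=np.c_[(uu-d['cx'])/d['fx']*Z,(vv-d['cy'])/d['fy']*Z,Z,np.ones_like(Z)]@np.linalg.inv(T).T
        t=P[P[:,2]>.058];print('knob top pts',len(t),t.mean(0)[:3].round(4),((t.max(0)+t.min(0))/2)[:3].round(4))
plan([.542,.122,.046],92.4)
"
```

```text
side lever_tip [(array([ 0.553, -0.068,  0.104]), 0.65)]
side lever_pivot [(array([ 0.548, -0.007,  0.055]), 0.56)]
side ring_plate [(array([0.543, 0.12 , 0.032]), 0.7)]
expect 290.5 310.2 [(array([289.1, 309.6]), array([ 16,  18, 208], dtype=int32))]
knob top pts 127 [0.5381 0.1207 0.061 ] [0.5382 0.1217 0.0614]
top lever_tip [(array([ 0.547, -0.068,  0.105]), 0.84)]
top lever_pivot [(array([ 0.55 , -0.011,  0.048]), 0.67)]
top ring_plate [(array([0.541, 0.123, 0.034]), 0.79)]
expect 357.3 291.4 [(array([354.7, 289.7]), array([ 9,  9, 58], dtype=int32))]
knob top pts 52 [0.5451 0.1279 0.0628] [0.5444 0.1271 0.0631]
t 7.6 pos [0.5335 0.1173 0.17  ] F [-0.  -0.6  0.4] w 0.0854 gf 0.0
shift [0.011 0.022 0.31 ]
turn [-0.     0.     0.028]
```

View pics/side3.png

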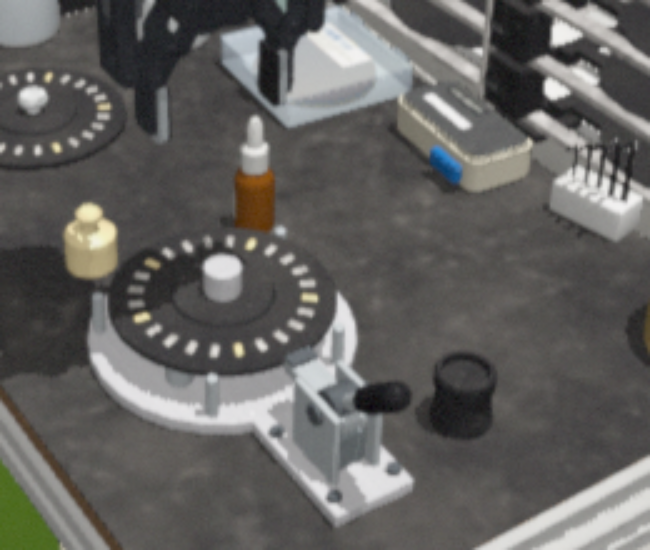

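The lever is fully over, with its tip at (0.55, -0.068, 0.105), which is a lean of about 0.82 rad. The tongue is clear of the rim at crop (305,360) and the plate is still seated. Both views put the knob at about (0.5415, 0.1235), top at 62 mm, which fits. Now I'll go down onto it.

Emit:
carry_out --delta_pos '[[0.013, 0.02, 0.1], [0.013, 0.02, 0.2], [0.013, 0.02, 0.26], [0.013, 0.02, 0.29], [0.013, 0.02, 0.31], [0.013, 0.02, 0.31], [0.013, 0.02, 0.31]]' --turn '[[0, 0, 0], [0, 0, 0], [0, 0, 0], [0, 0, 0], [0, 0, 0], [0, 0, 0], [0, 0, 0]]' --claw '[-1, -1, -1, -1, -1, -1, -1]'

```text
clock: 8.3
position: [0.542, 0.1237, 0.0471]
ee_rot: [0.001, 0.686, 0.727, 0.001]
contact_force: [-0.3, 0.1, 0.2]
width: 0.0853
gripper_force: 0.0
```

Emit:
carry_out --delta_pos '[[0, 0, 0], [0, 0, 0], [0, 0, 0], [0, 0, 0], [0, 0, 0], [0, 0, 0], [0, 0, 0], [0, 0, 0], [0, 0, 0], [0, 0, 0]]' --turn '[[0, 0, 0], [0, 0, 0], [0, 0, 0], [0, 0, 0], [0, 0, 0], [0, 0, 0], [0, 0, 0], [0, 0, 0], [0, 0, 0], [0, 0, 0]]' --claw '[0, 0.2, 0.4, 0.5, 0.7, 1, 1, 1, 1, 1]' --force 50

```text
clock: 9.3
position: [0.541, 0.1237, 0.0467]
ee_rot: [0.0, 0.686, 0.727, 0.0]
contact_force: [-1.9, -0.1, 6.5]
width: 0.0228
gripper_force: 49.1
```

Gripped with 49 N. A width of 22.8 mm against the 25 mm knob is a little small, so I'll lift slowly at first and check.

Emit:
carry_out --delta_pos '[[0, 0, -0.01], [0, 0, -0.02], [0, 0, -0.03], [0, 0, -0.04], [0, 0, -0.05], [0, 0, -0.05]]' --turn '[[0, 0, 0], [0, 0, 0], [0, 0, 0], [0, 0, 0], [0, 0, 0], [0, 0, 0]]' --claw '[1, 1, 1, 1, 1, 1]'

```text
clock: 9.9
position: [0.5415, 0.1238, 0.0668]
ee_rot: [0.0, 0.686, 0.727, 0.001]
contact_force: [0.5, -0.6, -1.9]
width: 0.0229
gripper_force: 49.3
```

```bash
python3 -c "
from h import *
import cv2
d=manip.get_image('side')
cv2.imwrite('pics/side4.png',cv2.resize(d['image'][200:420,200:460,::-1],None,fx=2.5,fy=2.5))
for c in('side',): print([(np.round(x['point'],3),round(x['score'],2)) for x in manip.place_of(c,'ring_plate')[:2]])
plan([.542,.123,.146],92.4)
"
```

```text
[(array([0.542, 0.124, 0.05 ]), 0.96)]
t 10.0 pos [0.5411 0.1237 0.0662] F [-0.7  0.4 -1.9] w 0.023 gf 49.3159306794405
shift [-0.002  0.002 -0.199]
turn [ 0.001 -0.     0.03 ]
```

View pics/side4.png

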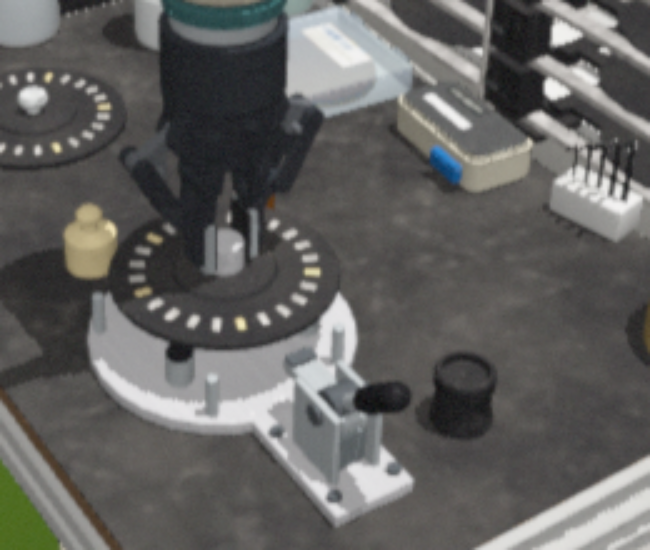

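The plate is up about 20 mm, off its seats and level, with its rim at crop (225,270) and the force reading down 1.9 N (near its weight). I'll continue to about 10 cm.

Emit:
carry_out --delta_pos '[[0, 0, -0.025], [0, 0, -0.055], [0, 0, -0.085], [0, 0, -0.115], [0, 0, -0.145], [0, 0, -0.17], [0, 0, -0.19], [0, 0, -0.2], [0, 0, -0.2], [0, 0, -0.2], [0, 0, -0.2], [0, 0, -0.2]]' --turn '[[0, 0, 0], [0, 0, 0], [0, 0, 0], [0, 0, 0], [0, 0, 0], [0, 0, 0], [0, 0, 0], [0, 0, 0], [0, 0, 0], [0, 0, 0], [0, 0, 0], [0, 0, 0]]' --claw '[1, 1, 1, 1, 1, 1, 1, 1, 1, 1, 1, 1]'

```text
clock: 11.2
position: [0.5407, 0.1236, 0.1455]
ee_rot: [-0.0, 0.686, 0.727, -0.0]
contact_force: [0.0, -0.7, -1.4]
width: 0.0226
gripper_force: 49.3
```

```bash
python3 -c "
from h import *
import cv2
d=manip.get_image('side')
cv2.imwrite('pics/side5.png',cv2.resize(d['image'][160:400,180:460,::-1],None,fx=2.5,fy=2.5))
for q in('ring_plate','lever_tip'): print([(np.round(x['point'],3),round(x['score'],2)) for x in manip.place_of('side',q)[:2]])
plan([.542,.123,.146],92.4)
"
```

```text
[(array([0.54 , 0.122, 0.131]), 0.8)]
[(array([ 0.493,  0.237, -0.   ]), 0.75), (array([ 0.533,  0.437, -0.001]), 0.52)]
t 11.35 pos [0.5409 0.1237 0.1458] F [ 0.4 -0.5 -2.8] w 0.0225 gf 49.32085965760052
shift [-0.002  0.003 -0.   ]
turn [-0.001 -0.     0.03 ]
```

View pics/side5.png

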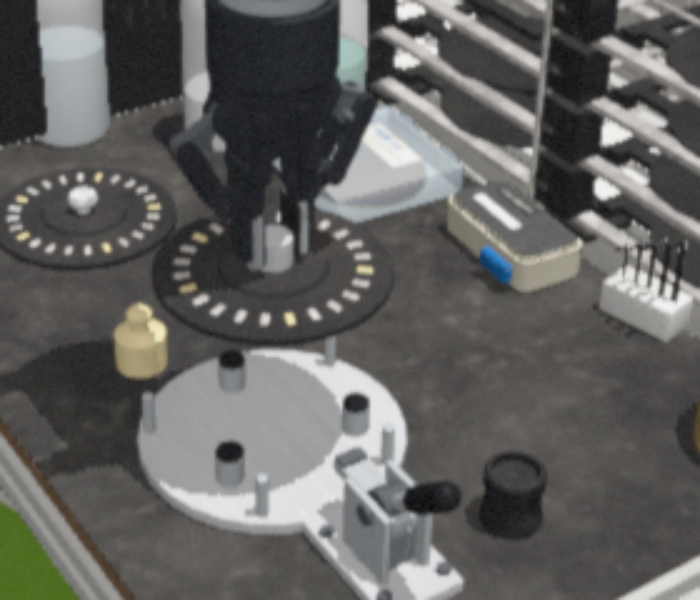

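The plate is held level about 10 cm above the stand, at crop (272,270). The lever is fully over at (432,497) and the other things are where they were. I'm handing in.

```bash
python3 -c "
from rig import manip
print(manip.sign_off())"
```

```text
the job is handed in; nothing more can be done
None
```

The cam lever is flipped to its end stop, and the gripper holds the plate level about 10 cm above its seat, over the stand; the job is handed in, but no verdict came back.

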